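Clear the corner jig and hold the blank home in it

TASK

Tip the hinged bed of the jig by its bar handle so that the four wooden offcuts on it slide off into the catch tray, and lower it flat again. Then stand the hardwood blank upright on the bed in the corner of the jig, long side along the long fence and end against the end stop, and press it firmly home against both stops at once. Finish while still gripping it and pressing it into the corner, ready for boring; leave the bottle, sanding block and screwdriver alone.

Things in the scene. Friction and masses are not known exactly. Their poses are not given: they have to be found in the camera images.
- bed (a joint): Tilt of the jig's bed in rad: 0 = flat on its base, grows as the handle edge is lifted, stop at 1.05. The bed is a grey 200 x 160 x 12 mm plate, hinged along one long edge, beside the catch tray; about 0.65 kg with its stops, no spring; it stays down by its own weight and falls back if let go. Loose wood starts to slide off at 0.45 to 0.65 rad; about 0.9 clears it.
- handle (a point): Middle of the round steel bar handle (12 mm thick, 110 mm long, its middle 90 mm free between two arms), parallel to the hinge, 45 mm outside the bed edge opposite the hinge, and 50 mm above the bench when the bed is flat; the free gap between bar and bed is 39 mm. It moves with the bed; x runs along the bar, y points from the handle to the hinge, z is the bed's normal. Pinched across y from above, the bar may turn between the fingers while the bed tips.
- hinge (a point): Middle of the hinge line, on the bed's underside, 44 mm above the bench; the handle bar is 205 mm from it (-y of the bed) and 6 mm above it. Same axes as handle. Lifting the handle moves it up and over towards the hinge, on a circle about this line.
- corner (a point): Inside corner of the jig, on the bed's upper surface (56 mm above the bench when flat), where the two aluminium stops meet. x runs along the fence, away from the end stop; y runs along the end stop, away from the fence, towards the hinge; z up from the bed. A well seated blank has its centre at 40, 22.5, 35 mm in these axes.
- fence (a point): Long aluminium stop, 200 long x 14 wide x 18 mm high, on the bed along its handle edge; its face towards the hinge is the y = 0 plane of corner. The point is the middle of that face.
- end_stop (a point): Short aluminium stop, 100 long x 14 wide x 18 mm high, on the bed at the robot's side, square to the fence; its face away from the robot is the x = 0 plane of corner. The point is the middle of that face.
- catch_tray_in (a point): Centre of the inner floor (5 mm above the bench) of the dark steel catch tray on the hinge side of the jig, fixed to it: inside 220 mm along the hinge by 160 mm across, walls 36 mm high, the far wall 70 mm. Axes as the corner's.
- blank_center (a point): Centre of the blank: a plain brown hardwood block 80 (its x) x 45 (its y) x 70 mm high with two small dark bore marks on top, about 0.18 kg, standing on the bench at the start beside the handle side of the jig.
- blank: The same blank; origin at the centre of its underside, 35 mm below its centre.
- scrap_a_mid (a point): Offcut on the bed: wooden block 36 x 28 x 20 mm, its centre. All four offcuts start lying on the bed, in and about the corner.
- scrap_b_mid (a point): Offcut on the bed: wooden disc, 34 mm across, 20 mm high, its centre.
- scrap_c_mid (a point): Offcut on the bed: square wooden block 30 x 30 x 18 mm, a point 10 mm above its underside.
- scrap_d_mid (a point): Offcut on the bed: stepped wooden piece 36 x 26 mm, 24 mm high on one half and 12 mm on the other, a point 10 mm above its underside.
- glue: Bystander: white glue bottle 60 mm across, 160 mm tall, beyond the jig; origin at its foot.
- sander: Bystander: cork sanding block with wooden grip, 110 x 65 x 47 mm; origin at its underside.
- driver: Bystander: screwdriver lying on the bench beyond the blank.
There are look-alikes about, which are no part of the job. Leave any green look-alike of the part that bears scrap_a_mid alone.

How it is judged (in metres and radians):
On the way, in this order (a step that is already met when the one before it is completed fails the run):
1. the bed is tipped by its handle and all four offcuts have slid into the catch tray (value of joint bed above 0.3 rad and x of scrap_a_mid in the frame of catch_tray_in between -0.113 and 0.113 m and y of scrap_a_mid in the frame of catch_tray_in between -0.083 and 0.083 m and z of scrap_a_mid in the frame of catch_tray_in between -0.005 and 0.05 m and x of scrap_b_mid in the frame of catch_tray_in between -0.113 and 0.113 m and y of scrap_b_mid in the frame of catch_tray_in between -0.083 and 0.083 m and z of scrap_b_mid in the frame of catch_tray_in between -0.005 and 0.05 m and x of scrap_c_mid in the frame of catch_tray_in between -0.113 and 0.113 m and y of scrap_c_mid in the frame of catch_tray_in between -0.083 and 0.083 m and z of scrap_c_mid in the frame of catch_tray_in between -0.005 and 0.05 m and x of scrap_d_mid in the frame of catch_tray_in between -0.113 and 0.113 m and y of scrap_d_mid in the frame of catch_tray_in between -0.083 and 0.083 m and z of scrap_d_mid in the frame of catch_tray_in between -0.005 and 0.05 m), for 0.1 s.
2. the bed is flat again, the offcuts still in the tray (value of joint bed below 0.03 rad and x of scrap_a_mid in the frame of catch_tray_in between -0.113 and 0.113 m and y of scrap_a_mid in the frame of catch_tray_in between -0.083 and 0.083 m and z of scrap_a_mid in the frame of catch_tray_in between -0.005 and 0.05 m and x of scrap_b_mid in the frame of catch_tray_in between -0.113 and 0.113 m and y of scrap_b_mid in the frame of catch_tray_in between -0.083 and 0.083 m and z of scrap_b_mid in the frame of catch_tray_in between -0.005 and 0.05 m and x of scrap_c_mid in the frame of catch_tray_in between -0.113 and 0.113 m and y of scrap_c_mid in the frame of catch_tray_in between -0.083 and 0.083 m and z of scrap_c_mid in the frame of catch_tray_in between -0.005 and 0.05 m and x of scrap_d_mid in the frame of catch_tray_in between -0.113 and 0.113 m and y of scrap_d_mid in the frame of catch_tray_in between -0.083 and 0.083 m and z of scrap_d_mid in the frame of catch_tray_in between -0.005 and 0.05 m), for 0.2 s.
At the end, for the whole second after the job is handed in: All four offcuts lie in the catch tray, the bed is flat (0.03 rad), the blank stands on it upright and square to the fence (0.05 rad), within about 3 mm of fully home, still gripped, and presses on the fence and on the end stop with over 2 N each through the last second (all of step 2 and x of blank_center in the frame of corner between 0.037 and 0.0435 m and y of blank_center in the frame of corner between 0.0195 and 0.026 m and z of blank_center in the frame of corner between 0.031 and 0.039 m and angle between the x axis of blank_center and the x axis of corner, either way round below 0.05 rad and angle between blank_center's own z axis and vertical below 0.05 rad and contact force between blank and bed_c4 above 2 N and contact force between blank and bed_c5 above 2 N and contact force between the fingers and blank above 2 N and linear speed of blank below 0.02 m/s); the arm keeps its last pose, push and grip.
It fails at once if the glue bottle is knocked or moved over 30 mm (distance of glue from where it was at the start of the episode above 0.03 m).
It fails at once if the sanding block is knocked or moved over 30 mm (distance of sander from where it was at the start of the episode above 0.03 m).
It fails at once if the screwdriver is knocked or moved over 30 mm (distance of driver from where it was at the start of the episode above 0.03 m).
It also fails if it takes over 72 s, if anything falls off the work surface, if the arm or the gripper's body presses on something with over 40 N, if the wrist force passes 120 N, or if a joint passes its speed limit or range.

ROBOT

A 7-joint arm with a two-finger parallel gripper is mounted at the origin on the work surface. World frame = base frame: x ahead of the robot, y to its left, z up, the work surface at z = 0. Lengths are in mm, angles in rad, forces in N, time in s.
With the tool pointing down it reaches from about 425 to 875 mm from the base axis. Payload 4.7 kg.
Tool frame: the origin (TCP) lies midway between the tips of the shut fingers; the grasp point (between the pads) lies 19 mm behind it; z points along the fingers, y is the direction in which the jaws open and shut (so a half turn about z gives the same grasp; the last joint's range is limited). The gripper opens to 85 mm and grips with 20 to 120 N. Pads are 22 mm wide; open, the fingers measure 114 mm over their backs; the gripper's body (76 mm by 85 mm) begins 54 mm behind the grasp point. The pads swing forward as they close: fully open they stand 13 mm farther back than shut.
Start: joints at [1.205, 0.321, -0.07, 1.45, 0.023, 1.371, -0.057], TCP at [240.959, -603.71, 203.149] pointing down, gripper open.
Joint ranges: [-2.86, 2.86], [-0.3, 2.09], [-1.38, 1.24], [0.06, 2.45], [-1.56, 4.7], [0.09, 2.05], [-2.69, 2.69]. Speed limits (rad/s): [2.57, 2.57, 3.14, 3.14, 3.14, 3.14, 3.14].

INTERFACE

Orientations are given as a unit quaternion [x, y, z, w].
In Python, from rig import bot, eyes, workorder gives the robot as it stands.
- The arm moves only by the tool play_rows, never from a script. Its argument "commands" is a list of rows, each an object of numbers: "dx", "dy", "dz": the shift along the world's x, y, z in cm; "turn": the turn about the world's z in rad. In form: [{"dx": .., "dy": .., "dz": .., "turn": ..}, ...]. A call has 1 to 10 rows; each row shifts and turns the commanded pose from where the row before left it; what a row does not reach is not made up. A row lasts 1/10 s, in which the tool goes at most 50 mm and 8.59 degrees, less where a joint would pass 70% of its speed; a pose out of reach is approached as far as the arm can. A call is refused whole if a number of a shift passes 5 or a number of a turn 0.15, either way. A call with a gripper value outside its range is refused whole. "gripper" is the closure, from 0 (fully open) to 1 (shut), set as the call begins (left out, the last holds). The fingers move at their own pace and stop on an object; "newtons" is the grip in N (left out, the last holds). Time passes only in rows, so rows that do not move let the fingers close. It gives the time, the measured TCP pose, the force and the opening at its end, in the units of the state.
- bot.get_obs(): the state, without advancing time (a new reading comes with each control period).
- eyes.snapshot(name): name is "side" or "top"; returns a dict with "image" (480x640x3 uint8, blue, green, red), "z_map" (480x640 float32, mm along the optical axis (not along the pixel's ray), 0 where there is no reading), "fovy" (degrees; the focal length in pixels is half the picture's height over the tangent of half this angle, whatever the lens; pixels are square), "cx", "cy" (the principal point, pixels), "k1" (the pictures are not rectified: a ray, as slopes to the right and down, at radius r is drawn at 1 + k1 r^2 times it, then the intrinsics apply), "rvec" (rotation vector, rad) and "tvec" (3), from world to camera coordinates, as OpenCV has them. Camera axes: x right, y down, z forward; pixel columns grow to the right and rows downward; lengths in mm; the calibration is good to about 2 mm. A picture is of the moment at which its call begins.
- workorder.sign_off(): hands the job in, once; it reports no verdict.
The state is a dict: "time_s": time; "joints": joint angles; "joint_velocities": joint speeds; "tau": joint torques, N m; "ee_pos": TCP position; "tool_rot": TCP orientation; "ft_force": force on the tool from outside, world axes, zero at the start; "ft_torque": the same for the moment, N m; "width": finger opening in mm.
Only numpy, scipy, OpenCV 4.12 (cv2) and the standard library are available. Lean on these libraries where they do the work, as an engineer would, in place of code of your own. Each camera call takes 0.05 s, during which the arm holds its last target. There are 200 camera calls.

## Working session

There is one attempt and no reset: what is moved stays moved. The work goes in short steps, Python scripts to look and compute and a tool call to move; the robot and the scene stay as the last step left them, time stands still between calls to the robot, and variables do not carry over. Pictures are saved under pics/ and viewed, about 8 in all and at most 12, crops included, and the job is handed in when it is done.

Besides the shell and the picture viewer there is one more tool, called after "Call:" as name([rows], argument=value, ...), one row to a line, values as JSON. play_rows: Moves the arm, as the interface text tells. Its arguments: {"type":"object","properties":{"commands":{"type":"array"},"gripper":{"type":"number"},"newtons":{"type":"number"}},"required":["commands"]}

```bash
mkdir -p pics; cat > h.py <<'E'
import numpy as np, cv2
from rig import bot, eyes, workorder
def snap(n):
    s=eyes.snapshot(n); return s
def K(s):
    f=240/np.tan(np.radians(s["fovy"])/2); return f
def rays(s,uv):
    uv=np.atleast_2d(np.asarray(uv,float)); f=K(s)
    d=(uv-[s["cx"],s["cy"]])/f; x=d.copy()
    for _ in range(30): x=d/(1+s["k1"]*(x**2).sum(1,keepdims=True))
    R=cv2.Rodrigues(np.array(s["rvec"],float))[0]; t=np.array(s["tvec"],float).ravel()
    return -R.T@t, x, R, t
def onplane(s,uv,z):
    c,x,R,t=rays(s,uv); d=np.c_[x,np.ones(len(x))]@R
    return c+d*((z-c[2])/d[:,2])[:,None]
def cloud(s):
    v,u=np.mgrid[:480,:640]; c,x,R,t=rays(s,np.c_[u.ravel(),v.ravel()])
    z=s["z_map"].ravel()[:,None]; P=(np.c_[x,np.ones(len(x))]*z-t)@R
    P[z[:,0]==0]=np.nan
    return P.reshape(480,640,3)
E
python3 - <<'E'
from h import *
import pickle
for n in("top","side"):
    s=snap(n); cv2.imwrite(f"pics/{n}0.png",s["image"]); pickle.dump(s,open(n+"0.pkl","wb"))
    print(n,{k:s[k] for k in s if k not in("image","z_map")}, (s["z_map"]>0).mean())
print(bot.get_obs())
E
```

```text
top {'fovy': 56.077335195323364, 'cx': 321.6009377651837, 'cy': 236.487178942126, 'k1': -0.07823645387705087, 'rvec': array([ 2.18344115, -2.12357716,  0.20069942]), 'tvec': array([-95.5824562 , 624.94483551, 860.23376243])} 0.9961067708333333
side {'fovy': 53.99219997519959, 'cx': 317.1736817878214, 'cy': 243.2069074230472, 'k1': -0.061402530164813826, 'rvec': array([ 0.77339771, -2.38488441,  1.37193396]), 'tvec': array([455.98459599, 293.76953806, 550.04173688])} 0.995830078125
{'time_s': 0.1, 'joints': array([ 1.20509491,  0.32176052, -0.07005727,  1.45157947,  0.02261187,
        1.37077969, -0.05689487]), 'joint_velocities': array([ 0.00021201, -0.00048593,  0.00097636, -0.00355132, -0.0023472 ,
       -0.00205516,  0.00083428]), 'tau': array([ 4.53999619e-04, -4.94874287e+01, -3.83697152e-01, -3.15211594e+01,
        1.28746548e-02,  7.43176730e-03, -3.88430271e-05]), 'ee_pos': array([ 240.71311617, -603.20991885,  202.1118407 ]), 'tool_rot': array([ 9.82021677e-01,  1.88766172e-01, -2.19780673e-04, -8.42223934e-04]), 'ft_force': array([-0.42260861, -0.10134821, -0.1134958 ]), 'ft_torque': array([ 0.01361981,  0.00823691, -0.00390933]), 'width': 85.22230620855028}
```

View pics/top0.png

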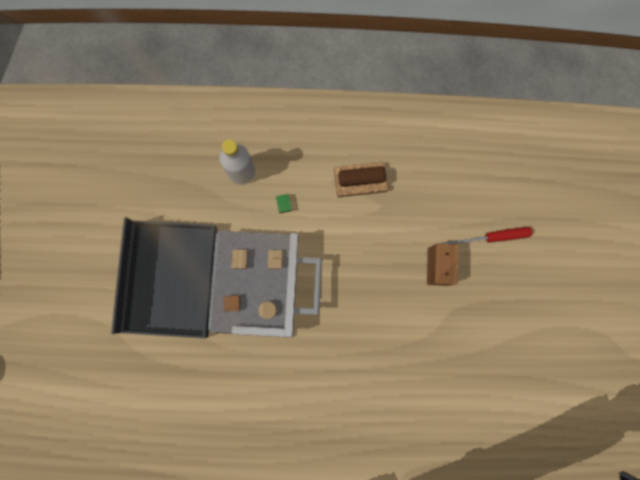

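View pics/side0.png

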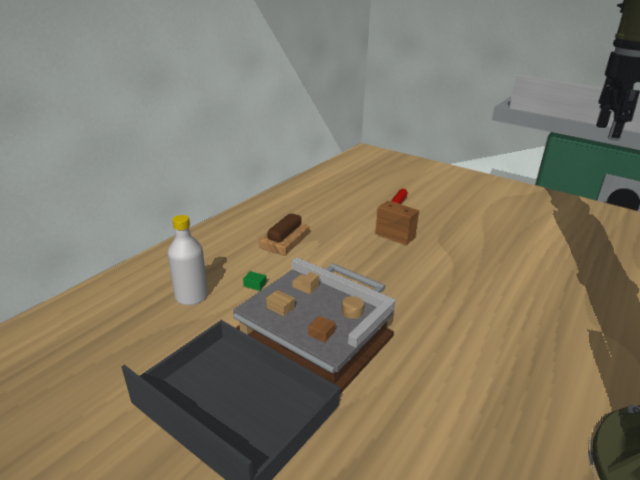

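The top view shows the tray at left (115–215, 220–335), the bed at (210–298, 230–335), the handle bar at column ~319, rows 258–314, and the blank at (445,263) with the screwdriver tip just beyond it. The side view agrees. Next I'll measure these points.

```bash
python3 - <<'E'
from h import *
import pickle
s=pickle.load(open("top0.pkl","rb")); P=cloud(s); Z=P[...,2]
print("bench z",np.nanmedian(Z[380:440,100:300]),np.nanmedian(Z[150:200,420:560]))
v,u=np.mgrid[:480,:640]
def box(a,b,c,d): return (u>=a)&(u<=b)&(v>=c)&(v<=d)
def rep(n,m):
    p=P[m]; r=cv2.minAreaRect(p[:,:2].astype(np.float32)); print(n,m.sum(),"z",np.percentile(p[:,2],[5,50,95]).round(1),"ctr",np.round(r[0],1),"size",np.round(r[1],1),"ang",round(r[2],2),"med",np.median(p[:,:2],0).round(1)); return p
rep("blank top",box(420,470,235,295)&(Z>62))
bar=rep("bar",box(311,328,255,318)&(Z>42)&(Z<70))
rep("bar+arms",box(301,330,250,322)&(Z>35)&(Z<70))
bed=rep("bed",box(205,300,225,340)&(Z>50)&(Z<60))
fe=rep("stops",box(205,305,225,340)&(Z>68)&(Z<80))
rep("fence",box(284,305,225,340)&(Z>70)&(Z<80)&(v<325))
rep("endstop",box(225,284,320,340)&(Z>69)&(Z<80))
rep("tray floor",box(130,208,230,330)&(Z<15)&(Z>-10))
for n,b in dict(c1=(228,250,248,272),c2=(264,288,248,272),c3=(222,243,292,314),c4=(256,279,299,322)).items(): rep(n,box(*b)&(Z>66))
rep("green",box(270,298,190,215)&(Z>8))
rep("driver",box(450,535,220,250)&(Z>4))
rep("glue",box(215,260,135,190)&(Z>30))
rep("sander",box(325,395,155,200)&(Z>8))
E
```

```text
bench z 0.009994182885821453 0.20355735140177844
blank top 930 z [67.  69.8 72.6] ctr [ 577.1 -326.4] size [46.8 80.8] ang 87.96 med [ 575.8 -326.3]
bar 376 z [50.9 54.9 58.2] ctr [527.8 -69.6] size [110.7  20.1] ang 1.64 med [530.3 -70.8]
bar+arms 478 z [50.9 54.6 58. ] ctr [527.5 -59.8] size [110.8  40. ] ang 1.8 med [530.3 -69.1]
bed 6088 z [53.3 56.1 58.7] ctr [531.6  48.4] size [177.8 199.2] ang 89.08 med [532.8  61.2]
stops 2046 z [70.7 74.5 77.9] ctr [530.3  39.9] size [133.3 200.8] ang 88.53 med [492.5  16.4]
fence 668 z [71.7 74.  76.5] ctr [540.7 -20. ] size [ 14.1 177. ] ang 88.54 med [538.5 -20. ]
endstop 382 z [71.6 74.  76.5] ctr [437.7  38.8] size [99.5 14.6] ang 87.43 med [437.7  38.9]
tray floor 7445 z [2.6 5.3 8.3] ctr [534.8 233.9] size [210.  166.3] ang 1.94 med [531.6 235.9]
c1 285 z [72.1 76.  78.5] ctr [574.6  83.1] size [35.4 28.7] ang 0.05 med [574.3  82.4]
c2 256 z [66.7 73.6 82.4] ctr [573.2   6.5] size [44.4 39.3] ang 2.63 med [574.   12.7]
c3 238 z [71.5 74.1 76.5] ctr [488.2  92.6] size [28.7 29.4] ang 1.86 med [487.6  93.1]
c4 250 z [73.4 76.  78.4] ctr [477.9  24.4] size [30.4 32.7] ang 1.69 med [477.9  23.7]
green 233 z [16.1 20.  22.7] ctr [702.1   4.4] size [36.5 27.6] ang 14.02 med [701.    4.2]
driver 700 z [12.7 22.6 68.9] ctr [ 647.1 -438.5] size [ 61.  217.5] ang 7.08 med [ 645.  -464.8]
glue 999 z [ 42.3 108.7 161.1] ctr [768.6  97.2] size [51.1 57.7] ang 21.03 med [761.1  91.9]
sander 1580 z [18.1 32.7 48.9] ctr [ 761.1 -159.9] size [ 66.3 111. ] ang 8.27 med [ 752.7 -157.1]
```

```bash
python3 - <<'E'
from h import *
import pickle
s=pickle.load(open("top0.pkl","rb")); P=cloud(s); Z=P[...,2]
v,u=np.mgrid[:480,:640]
def box(a,b,c,d): return (u>=a)&(u<=b)&(v>=c)&(v<=d)
def rows(n,m,zz,ax):  # mid of both edges along image rows/cols, ray onto plane zz
    out=[]
    for k in np.unique((v if ax==0 else u)[m]):
        w=(u if ax==0 else v)[m&((v if ax==0 else u)==k)]
        a,b=w.min()-.5,w.max()+.5
        out.append([(a,k),(b,k)] if ax==0 else [(k,a),(k,b)])
    out=np.array(out,float)[2:-2]
    for e,nm in((0,"e0"),(1,"e1")):
        q=onplane(s,out[:,e],zz); i=1-ax if ax else 0
        X,Y=(q[:,0],q[:,1]) if ax==0 else (q[:,1],q[:,0])
        c=np.polyfit(X-X.mean(),Y,1); print(n,nm,"at",X.mean().round(1),"other",c[1].round(1),"slope",c[0].round(4),"res",np.std(Y-np.polyval(c,X-X.mean())).round(2), "range",X.min().round(1),X.max().round(1))
im=s["image"].astype(int)
rows("fence",box(284,305,236,322)&(Z>70)&(Z<80),74,0)
rows("bar",box(312,328,262,310)&(Z>42)&(Z<70),52,0)
rows("end",box(236,280,320,340)&(Z>69)&(Z<80),74,1)
rows("blank",box(420,470,235,295)&(Z>62),70,0)
rows("blank",box(420,470,235,295)&(Z>62),70,1)
rows("bedhinge",box(205,280,236,330)&(Z>50)&(Z<60),56,0)
print(im[285,286:330].tolist())
p=P[box(450,490,234,250)&(Z>4)&(Z<20)]; print("shaft", p[:,:].min(0),p.max(0))
E
```

```text
fence e0 at 538.6 other -13.0 slope -0.0269 res 0.58 range 459.8 618.7
fence e1 at 539.0 other -27.1 slope -0.0234 res 0.54 range 460.2 619.1
bar e0 at 527.4 other -65.8 slope -0.0228 res 0.69 range 484.0 571.1
bar e1 at 527.7 other -77.8 slope -0.0206 res 0.58 range 484.3 571.5
end e0 at 39.4 other 444.4 slope 0.0512 res 0.79 range 1.2 77.6
end e1 at 38.8 other 431.0 slope 0.0505 res 0.73 range 0.6 76.9
blank e0 at 575.9 other -302.8 slope -0.0788 res 0.83 range 540.1 611.9
blank e1 at 577.1 other -349.7 slope -0.0193 res 0.01 range 541.2 613.2
blank e0 at -325.9 other 617.3 slope 0.0089 res 0.57 range -345.3 -306.6
blank e1 at -324.7 other 536.6 slope 0.0504 res 0.5 range -343.9 -305.6
bedhinge e0 at 527.6 other 134.4 slope -0.0322 res 1.21 range 439.6 617.0
bedhinge e1 at 531.4 other 6.1 slope 0.1325 res 9.3 range 443.7 620.9
[[123, 123, 126], [144, 145, 147], [158, 160, 161], [162, 163, 165], [162, 164, 165], [163, 165, 166], [162, 164, 165], [154, 156, 158], [125, 129, 130], [87, 96, 103], [69, 88, 101], [70, 93, 108], [70, 95, 110], [70, 94, 110], [70, 94, 110], [70, 94, 109], [70, 95, 109], [72, 96, 110], [70, 94, 110], [71, 95, 110], [72, 95, 111], [72, 95, 112], [69, 94, 110], [74, 98, 112], [71, 95, 111], [71, 94, 110], [72, 96, 112], [76, 97, 110], [96, 109, 117], [123, 128, 131], [135, 138, 138], [133, 136, 136], [121, 124, 125], [103, 107, 109], [85, 96, 104], [83, 107, 122], [97, 128, 147], [105, 137, 157], [105, 138, 158], [106, 139, 159], [105, 138, 158], [106, 140, 160], [103, 137, 158], [103, 137, 157]]
shaft [ 625.81585789 -439.95732899    4.37423652] [ 650.02636532 -351.76900387   19.77393391]
```

Call:
play_rows([
  {"dx": 1.44,"dy": 2.66,"dz": -0.3,"turn": -0.02},
  {"dx": 1.44,"dy": 2.66,"dz": -0.3,"turn": -0.02},
  {"dx": 1.44,"dy": 2.66,"dz": -0.3,"turn": -0.02},
  {"dx": 1.44,"dy": 2.66,"dz": -0.3,"turn": -0.02},
  {"dx": 1.44,"dy": 2.66,"dz": -0.3,"turn": -0.02},
  {"dx": 1.44,"dy": 2.66,"dz": -0.3,"turn": -0.02},
  {"dx": 1.44,"dy": 2.66,"dz": -0.3,"turn": -0.02},
  {"dx": 1.44,"dy": 2.66,"dz": -0.3,"turn": -0.02},
  {"dx": 1.44,"dy": 2.66,"dz": -0.3,"turn": -0.02},
  {"dx": 1.44,"dy": 2.66,"dz": -0.3,"turn": -0.02},
], gripper=0.6, newtons=30)

```text
time_s: 1.1
ee_pos: [385.2, -336.4, 172.7]
tool_rot: [0.996, 0.089, -0.0, -0.0]
ft_force: [0.1, 0.1, 0.9]
width: 34.2
```

Call:
play_rows([
  {"dx": 1.44,"dy": 2.66,"dz": -0.3,"turn": -0.02},
  {"dx": 1.44,"dy": 2.66,"dz": -0.3,"turn": -0.02},
  {"dx": 1.44,"dy": 2.66,"dz": -0.3,"turn": -0.02},
  {"dx": 1.44,"dy": 2.66,"dz": -0.3,"turn": -0.02},
  {"dx": 1.44,"dy": 2.66,"dz": -0.3,"turn": -0.02},
  {"dx": 1.44,"dy": 2.66,"dz": -0.3,"turn": -0.02},
  {"dx": 1.44,"dy": 2.66,"dz": -0.3,"turn": -0.02},
  {"dx": 1.44,"dy": 2.66,"dz": -0.3,"turn": -0.02},
  {"dx": 1.3,"dy": 2.66,"dz": -0.3,"turn": -0.02},
  {},
  {},
])

```text
$.commands[9]: bad value
```

Call:
play_rows([
  {"dx": 1.58,"dy": 2.94,"dz": -0.5,"turn": -0.023},
  {"dx": 1.58,"dy": 2.94,"dz": -0.5,"turn": -0.023},
  {"dx": 1.58,"dy": 2.94,"dz": -0.5,"turn": -0.023},
  {"dx": 1.58,"dy": 2.94,"dz": -0.5,"turn": -0.023},
  {"dx": 1.58,"dy": 2.94,"dz": -0.5,"turn": -0.023},
  {"dx": 1.58,"dy": 2.94,"dz": -0.5,"turn": -0.023},
  {"dx": 1.58,"dy": 2.94,"dz": -0.5,"turn": -0.023},
  {"dx": 1.58,"dy": 2.94,"dz": -0.5,"turn": -0.023},
  {"dx": 1.58,"dy": 2.94,"dz": -0.5,"turn": -0.023},
  {"dx": 0,"dy": 0,"dz": 0,"turn": 0},
])

```text
time_s: 2.1
ee_pos: [528.1, -67.1, 127.4]
tool_rot: [1.0, -0.01, -0.0, -0.002]
ft_force: [-0.2, -0.9, 0.4]
width: 34.5
```

Call:
play_rows([
  {"dx": 0,"dy": 0,"dz": -1.5,"turn": 0},
  {"dx": 0,"dy": 0,"dz": -1.5,"turn": 0},
  {"dx": 0,"dy": 0,"dz": -1.5,"turn": 0},
  {"dx": 0,"dy": 0,"dz": 0,"turn": 0},
  {"dx": 0,"dy": 0,"dz": 0,"turn": 0},
])

```text
time_s: 2.6
ee_pos: [526.4, -73.7, 82.4]
tool_rot: [1.0, -0.014, -0.001, -0.0]
ft_force: [0.7, -0.3, 0.1]
width: 34.2
```

```bash
python3 - <<'E'
from h import *
o=bot.get_obs(); print(o["ee_pos"],o["tool_rot"],o["width"])
a=snap("top")["image"][200:360,100:400]; b=snap("side")["image"][200:380,200:500]
cv2.imwrite("pics/a1.png",np.vstack([cv2.resize(a,(600,320)),cv2.resize(b,(600,360))])[:600])
E
```

```text
[526.42823391 -73.72882828  82.35937845] [ 9.99899408e-01 -1.41604761e-02 -8.01831185e-04 -1.07595473e-04] 34.248641197454944
```

View pics/a1.png

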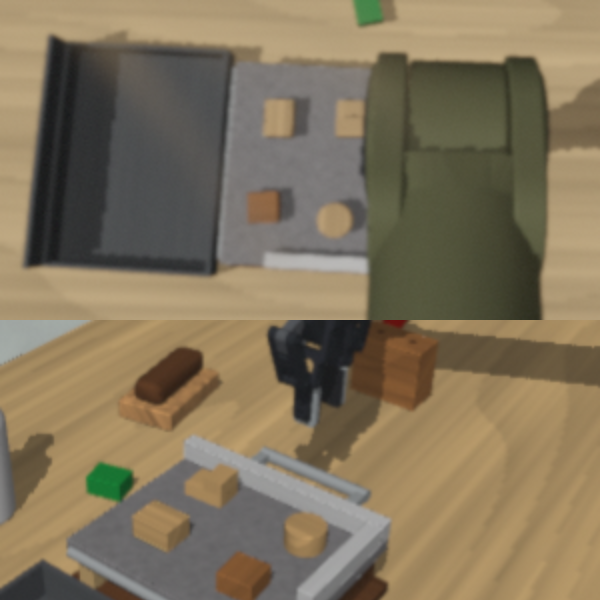

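The gripper sits open above the bar, around (310,400) in the side crop, and the four offcuts are untouched. Next I'll descend onto the bar.

Call:
play_rows([
  {"dx": 0.1,"dy": 0.19,"dz": -1.0,"turn": 0},
  {"dx": 0,"dy": 0,"dz": -1.0,"turn": 0},
  {"dx": 0,"dy": 0,"dz": -1.0,"turn": 0},
  {"dx": 0,"dy": 0,"dz": -1.0,"turn": 0},
  {"dx": 0,"dy": 0,"dz": -1.0,"turn": 0},
  {"dx": 0,"dy": 0,"dz": 0,"turn": 0},
  {"dx": 0,"dy": 0,"dz": 0,"turn": 0},
])

```text
time_s: 3.4
ee_pos: [528.0, -71.1, 32.8]
tool_rot: [1.0, -0.014, -0.0, -0.0]
ft_force: [-0.3, 0.7, 0.9]
width: 34.4
```

Call:
play_rows([
  {"dx": 0,"dy": 0,"dz": 0,"turn": 0},
  {"dx": 0,"dy": 0,"dz": 0,"turn": 0},
  {"dx": 0,"dy": 0,"dz": 0,"turn": 0},
  {"dx": 0,"dy": 0,"dz": 0,"turn": 0},
  {"dx": 0,"dy": 0,"dz": 0,"turn": 0},
  {"dx": 0,"dy": 0,"dz": 0,"turn": 0},
], gripper=1.0, newtons=30)

```text
time_s: 4.0
ee_pos: [528.2, -71.2, 33.2]
tool_rot: [1.0, -0.014, 0.0, 0.0]
ft_force: [0.2, -0.5, 0.7]
width: -0.3
```

```bash
python3 - <<'E'
from h import *
s=snap("side"); cv2.imwrite("pics/a2.png",cv2.resize(s["image"][200:380,250:490],(800,600),interpolation=cv2.INTER_CUBIC))
E
```

```text
(no output)
```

View pics/a2.png

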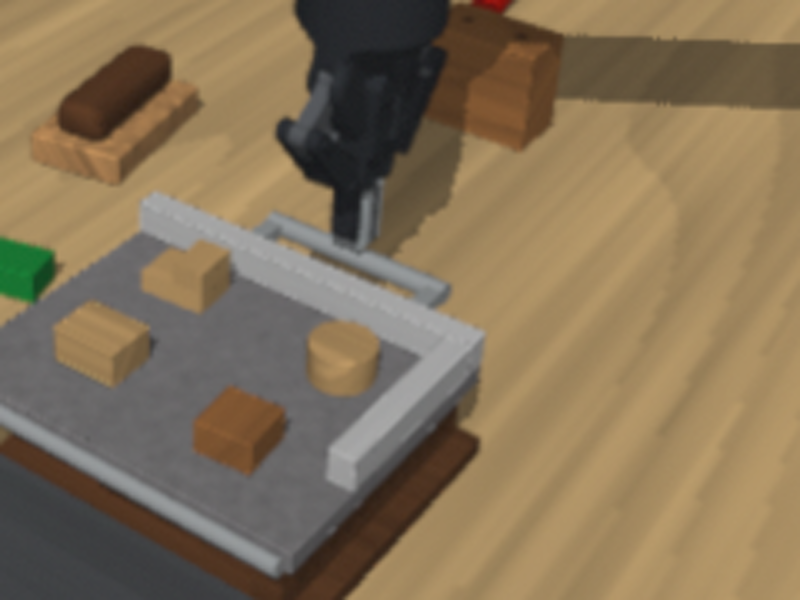

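```bash
python3 - <<'E'
from h import *
s=snap("side"); P=cloud(s); im=s["image"].astype(int)
def px(a,b): return int(250+a*.3),int(200+b*.3)
for n,a,b in [("barL",300,230),("barR",400,270),("barR2",420,280),("tip",350,238),("tip",345,225),("tip",350,210),("tip",370,215),("tip2",365,235),("tip",345,195),("tip",360,244),("bar?",345,249)]:
    u,v=px(a,b); print(n,u,v,P[v,u].round(1),im[v,u])
# finger points
m=(im.sum(2)<140); q=P[m&(np.abs(P[...,0]-528)<30)&(np.abs(P[...,1]+72)<40)&(P[...,2]<110)]
for z in range(35,110,8):
    r=q[(q[:,2]>z)&(q[:,2]<z+8)]
    if len(r): print(z,len(r),r.min(0).round(),r.max(0).round())
f=snap("top")
E
```

```text
barL 340 269 [559.3 -70.2  54.2] [155 154 150]
barR 370 281 [496.8 -69.1  54.9] [154 153 150]
barR2 376 284 [484.  -67.4  55. ] [154 153 149]
tip 355 271 [520.8 -56.4  72.9] [42 40 39]
tip 353 267 [528.4 -62.   75.1] [41 39 37]
tip 355 263 [522.1 -56.7  88.5] [36 33 32]
tip 361 264 [515.7 -66.6  83.9] [90 88 86]
tip2 359 270 [517.5 -64.3  72. ] [123 121 116]
tip 353 258 [516.5 -38.7 109.8] [31 28 26]
tip 358 273 [519.2 -64.8  64.9] [127 126 122]
bar? 353 274 [532.4 -71.   53.9] [118 117 114]
67 14 [519. -63.  70.] [532. -56.  75.]
75 28 [520. -62.  75.] [532. -56.  83.]
83 29 [519. -62.  83.] [533. -55.  91.]
91 16 [520. -62.  91.] [532. -56.  99.]
99 16 [514. -78. 101.] [532. -47. 107.]
107 31 [514. -95. 107.] [536. -39. 110.]
```

```bash
python3 - <<'E'
from h import *
s=snap("side"); P=cloud(s); im=s["image"].astype(int)
def proj(p):
    R=cv2.Rodrigues(np.array(s["rvec"]))[0]; q=R@np.array(p,float)+np.ravel(s["tvec"]); x=q[:2]/q[2]; x=x*(1+s["k1"]*(x@x)); return x*K(s)+[s["cx"],s["cy"]]
print(bot.get_obs()["ee_pos"])
for z in (33,45,52,60,65,70): print(z,proj([528,-71,z]).round(1),proj([528,-60,z]).round(1))
for v in range(262,290,2): print(v,[tuple(P[v,u].round(0).astype(int)) for u in (350,353,356,359)], im[v,353])
E
```

```text
[528.14975807 -71.19670855  33.14095713]
33 [354.4 284.5] [351.2 287.4]
45 [354.8 279. ] [351.6 281.9]
52 [355.1 275.7] [351.8 278.6]
60 [355.3 272. ] [352.1 274.8]
65 [355.5 269.6] [352.2 272.4]
70 [355.7 267.2] [352.4 270. ]
262 [(np.int64(533), np.int64(-59), np.int64(85)), (np.int64(526), np.int64(-56), np.int64(89)), (np.int64(521), np.int64(-58), np.int64(91)), (np.int64(520), np.int64(-66), np.int64(87))] [34 31 30]
264 [(np.int64(532), np.int64(-58), np.int64(82)), (np.int64(528), np.int64(-61), np.int64(82)), (np.int64(521), np.int64(-59), np.int64(86)), (np.int64(518), np.int64(-63), np.int64(85))] [38 35 32]
266 [(np.int64(532), np.int64(-58), np.int64(78)), (np.int64(526), np.int64(-57), np.int64(81)), (np.int64(521), np.int64(-60), np.int64(81)), (np.int64(519), np.int64(-66), np.int64(79))] [42 38 37]
268 [(np.int64(533), np.int64(-59), np.int64(73)), (np.int64(528), np.int64(-61), np.int64(74)), (np.int64(520), np.int64(-57), np.int64(79)), (np.int64(519), np.int64(-66), np.int64(75))] [44 41 39]
270 [(np.int64(532), np.int64(-59), np.int64(69)), (np.int64(526), np.int
[... 1252 characters left out ...]
 np.int64(-121), np.int64(0)), (np.int64(549), np.int64(-127), np.int64(-2))] [153 156 157]
284 [(np.int64(506), np.int64(-17), np.int64(74)), (np.int64(503), np.int64(-20), np.int64(74)), (np.int64(499), np.int64(-24), np.int64(73)), (np.int64(495), np.int64(-26), np.int64(74))] [162 162 162]
286 [(np.int64(504), np.int64(-13), np.int64(73)), (np.int64(500), np.int64(-16), np.int64(74)), (np.int64(496), np.int64(-19), np.int64(73)), (np.int64(493), np.int64(-23), np.int64(73))] [163 163 164]
288 [(np.int64(505), np.int64(-14), np.int64(68)), (np.int64(498), np.int64(-13), np.int64(72)), (np.int64(494), np.int64(-15), np.int64(73)), (np.int64(489), np.int64(-17), np.int64(74))] [155 155 155]
```

```bash
python3 - <<'E'
from h import *
import pickle
s=pickle.load(open("side0.pkl","rb")); P=cloud(s)
m=(np.hypot(P[...,0]-241,P[...,1]+603)<90)&(P[...,2]>60)
q=P[m]; 
for z in range(150,330,10):
    r=q[(q[:,2]>z)&(q[:,2]<z+10)]
    if len(r): print(z,len(r),r.min(0).round(),r.max(0).round())
E
```

```text
240 65 [ 212. -652.  243.] [ 267. -551.  250.]
250 115 [ 211. -649.  250.] [ 267. -547.  260.]
260 118 [ 211. -648.  260.] [ 267. -547.  270.]
270 112 [ 210. -650.  270.] [ 268. -546.  280.]
280 108 [ 207. -664.  280.] [ 277. -533.  290.]
290 176 [ 201. -667.  290.] [ 278. -528.  300.]
300 174 [ 203. -665.  300.] [ 277. -529.  310.]
310 175 [ 202. -666.  310.] [ 277. -528.  320.]
320 197 [ 202. -664.  320.] [ 277. -531.  330.]
```

The fingertips appear about 28 mm higher in the depth images than the reported TCP, both here and at the start. That's why the jaws closed just above the bar. I'll allow for it (real tip ≈ reported z + 28), reopen and descend.

Call:
play_rows([
  {"dx": 0,"dy": 0,"dz": 0,"turn": 0},
  {"dx": 0,"dy": 0,"dz": 0,"turn": 0},
  {"dx": 0,"dy": 0,"dz": 0,"turn": 0},
  {"dx": 0,"dy": 0,"dz": 0,"turn": 0},
  {"dx": 0,"dy": 0,"dz": -0.5,"turn": 0},
  {"dx": 0,"dy": 0,"dz": -0.7,"turn": 0},
  {"dx": 0,"dy": 0,"dz": -0.7,"turn": 0},
  {"dx": 0,"dy": 0,"dz": -0.7,"turn": 0},
  {"dx": 0,"dy": 0,"dz": 0,"turn": 0},
  {"dx": 0,"dy": 0,"dz": 0,"turn": 0},
], gripper=0.6)

```text
time_s: 5.2
ee_pos: [528.0, -71.1, 6.8]
tool_rot: [1.0, -0.014, -0.0, -0.0]
ft_force: [-0.1, -0.2, 0.6]
width: 34.4
```

Call:
play_rows([
  {"dx": 0,"dy": 0,"dz": 0,"turn": 0},
  {"dx": 0,"dy": 0,"dz": 0,"turn": 0},
  {"dx": 0,"dy": 0,"dz": 0,"turn": 0},
  {"dx": 0,"dy": 0,"dz": 0,"turn": 0},
  {"dx": 0,"dy": 0,"dz": 0,"turn": 0},
  {"dx": 0,"dy": 0,"dz": 0,"turn": 0},
], gripper=1.0, newtons=30)

```text
time_s: 5.8
ee_pos: [528.4, -72.8, 7.6]
tool_rot: [1.0, -0.014, 0.0, 0.001]
ft_force: [-0.4, -5.8, 1.7]
width: 10.6
```

Call:
play_rows([
  {"dx": 0,"dy": 0.08,"dz": 1.02,"turn": 0},
  {"dx": 0,"dy": 0.08,"dz": 1.02,"turn": 0},
  {"dx": 0,"dy": 0.18,"dz": 1.01,"turn": 0},
  {"dx": 0.01,"dy": 0.18,"dz": 1.01,"turn": 0},
  {"dx": 0.01,"dy": 0.28,"dz": 0.98,"turn": 0},
  {"dx": 0.01,"dy": 0.28,"dz": 0.98,"turn": 0},
  {"dx": 0.01,"dy": 0.38,"dz": 0.95,"turn": 0},
  {"dx": 0.01,"dy": 0.38,"dz": 0.95,"turn": 0},
  {"dx": 0,"dy": 0,"dz": 0,"turn": 0},
])

```text
time_s: 6.7
ee_pos: [528.9, -55.1, 87.4]
tool_rot: [1.0, -0.014, 0.0, 0.002]
ft_force: [-0.5, -7.1, -0.3]
width: 10.6
```

Call:
play_rows([
  {"dx": 0.01,"dy": 0.47,"dz": 0.91,"turn": 0},
  {"dx": 0.01,"dy": 0.47,"dz": 0.91,"turn": 0},
  {"dx": 0.01,"dy": 0.56,"dz": 0.86,"turn": 0},
  {"dx": 0.01,"dy": 0.56,"dz": 0.86,"turn": 0},
  {"dx": 0.02,"dy": 0.64,"dz": 0.8,"turn": 0},
  {"dx": 0.02,"dy": 0.64,"dz": 0.8,"turn": 0},
  {"dx": 0,"dy": 0,"dz": 0,"turn": 0},
])

```text
time_s: 7.4
ee_pos: [529.7, -23.0, 139.6]
tool_rot: [1.0, -0.014, 0.001, 0.003]
ft_force: [-1.0, -10.0, 4.6]
width: 10.6
```

Call:
play_rows([
  {"dx": 0.02,"dy": 0.72,"dz": 0.73,"turn": 0},
  {"dx": 0.02,"dy": 0.72,"dz": 0.73,"turn": 0},
  {"dx": 0.02,"dy": 0.79,"dz": 0.65,"turn": 0},
  {"dx": 0.02,"dy": 0.79,"dz": 0.65,"turn": 0},
  {"dx": 0.02,"dy": 0.84,"dz": 0.6,"turn": 0},
  {"dx": 0,"dy": 0,"dz": 0,"turn": 0},
  {"dx": 0,"dy": 0,"dz": 0,"turn": 0},
  {"dx": 0,"dy": 0,"dz": 0,"turn": 0},
  {"dx": 0,"dy": 0,"dz": 0,"turn": 0},
])

```text
time_s: 8.3
ee_pos: [530.7, 13.3, 173.8]
tool_rot: [1.0, -0.015, 0.001, 0.004]
ft_force: [-4.6, -11.8, 13.7]
width: 10.7
```

```bash
python3 - <<'E'
from h import *
a=snap("top")["image"][200:360,90:390]; b=snap("side")["image"][180:480,100:450]
cv2.imwrite("pics/a3.png",np.hstack([cv2.resize(a,(400,213)),np.zeros((213,0,3),np.uint8)]) if 0 else np.hstack([cv2.copyMakeBorder(cv2.resize(a,(420,224)),0,118,0,0,0),cv2.resize(b,(380,342)) if 0 else cv2.resize(b,(380,342))]))
E
```

```text
(no output)
```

View pics/a3.png

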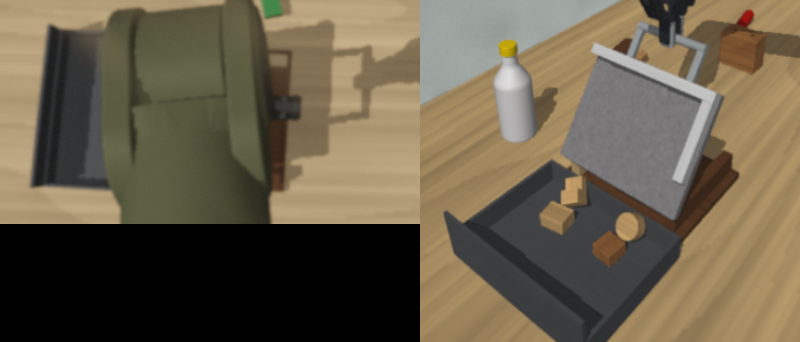

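```bash
python3 - <<'E'
from h import *
s=snap("side"); P=cloud(s); im=s["image"]; cv2.imwrite("pics/a4.png",cv2.resize(im[310:430,200:360],(800,600),interpolation=cv2.INTER_CUBIC))
hsv=cv2.cvtColor(im,cv2.COLOR_BGR2HSV)
m=((hsv[...,1]>70)&(P[...,1]>120)&(P[...,1]<330)&(P[...,2]>7)&(P[...,0]>420)&(P[...,0]<650)).astype(np.uint8)
n,l,st,c=cv2.connectedComponentsWithStats(m)
for i in range(1,n):
    if st[i,4]>15: q=P[l==i]; print(st[i],q.min(0).round(),np.median(q,0).round(),q.max(0).round())
E
```

```text
[ 210  322  135   69 1713] [424. 120.   7.] [569. 174.  25.] [635. 220.  49.]
[ 259  366   49   48 1171] [463. 150.   7.] [481. 186.  24.] [514. 217.  50.]
```

View pics/a4.png

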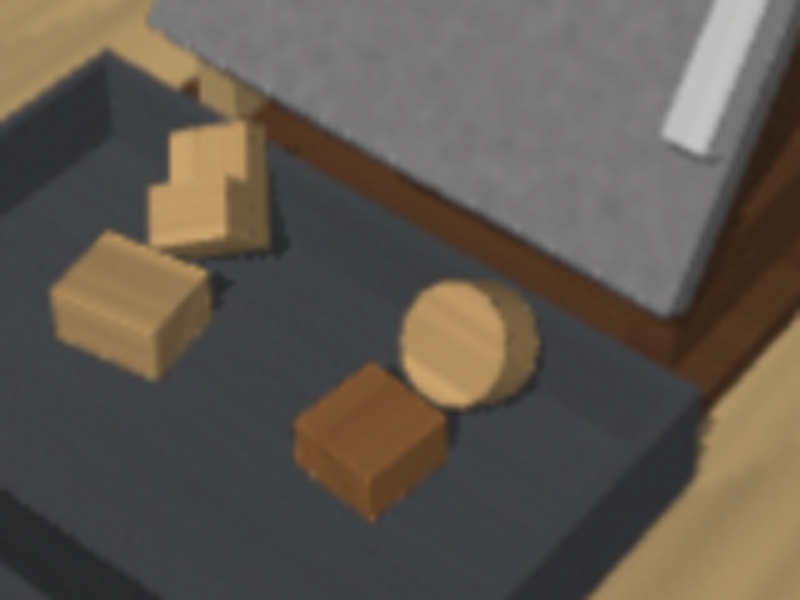

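All four offcuts are on the tray floor: block (130,305), stepped piece (210,190), disc (465,345) and square (370,440). The bed is empty, so I'll retrace the arc.

Call:
play_rows([
  {"dx": -0.02,"dy": -0.84,"dz": -0.6,"turn": 0},
  {"dx": -0.02,"dy": -0.79,"dz": -0.65,"turn": 0},
  {"dx": -0.02,"dy": -0.79,"dz": -0.65,"turn": 0},
  {"dx": -0.02,"dy": -0.72,"dz": -0.73,"turn": 0},
  {"dx": -0.02,"dy": -0.72,"dz": -0.73,"turn": 0},
  {"dx": -0.02,"dy": -0.64,"dz": -0.8,"turn": 0},
  {"dx": -0.02,"dy": -0.64,"dz": -0.8,"turn": 0},
  {"dx": -0.01,"dy": -0.56,"dz": -0.86,"turn": 0},
  {"dx": -0.01,"dy": -0.56,"dz": -0.86,"turn": 0},
])

```text
time_s: 9.35
ee_pos: [529.1, -46.7, 105.0]
tool_rot: [1.0, -0.015, 0.0, 0.002]
ft_force: [-0.5, -5.7, 3.3]
width: 10.7
```

Call:
play_rows([
  {"dx": -0.01,"dy": -0.47,"dz": -0.91,"turn": 0},
  {"dx": -0.01,"dy": -0.47,"dz": -0.91,"turn": 0},
  {"dx": -0.01,"dy": -0.38,"dz": -0.95,"turn": 0},
  {"dx": -0.01,"dy": -0.38,"dz": -0.95,"turn": 0},
  {"dx": -0.01,"dy": -0.28,"dz": -0.98,"turn": 0},
  {"dx": -0.01,"dy": -0.28,"dz": -0.98,"turn": 0},
  {"dx": -0.01,"dy": -0.18,"dz": -1.01,"turn": 0},
  {"dx": 0,"dy": -0.18,"dz": -1.01,"turn": 0},
  {"dx": 0,"dy": -0.08,"dz": -1.02,"turn": 0},
])

```text
time_s: 10.25
ee_pos: [528.5, -72.3, 17.1]
tool_rot: [1.0, -0.014, 0.0, 0.001]
ft_force: [1.1, -6.7, -0.3]
width: 10.7
```

Call:
play_rows([
  {"dx": 0,"dy": -0.08,"dz": -0.52,"turn": 0},
  {"dx": 0,"dy": 0,"dz": -0.5,"turn": 0},
  {"dx": 0,"dy": 0,"dz": 0,"turn": 0},
  {"dx": 0,"dy": 0,"dz": 0,"turn": 0},
])

```text
time_s: 10.65
ee_pos: [528.4, -72.8, 7.7]
tool_rot: [1.0, -0.014, 0.0, 0.001]
ft_force: [-0.5, -5.7, 2.6]
width: 10.4
```

Call:
play_rows([
  {"dx": 0,"dy": 0,"dz": 0,"turn": 0},
  {"dx": 0,"dy": 0,"dz": 0,"turn": 0},
  {"dx": 0,"dy": 0,"dz": 0,"turn": 0},
  {"dx": 0,"dy": 0,"dz": 0,"turn": 0},
  {"dx": 0,"dy": 0,"dz": 1,"turn": 0},
  {"dx": 0,"dy": 0,"dz": 2,"turn": 0},
  {"dx": 0,"dy": 0,"dz": 2,"turn": 0},
  {"dx": 0,"dy": 0,"dz": 3,"turn": 0},
  {"dx": 0,"dy": 0,"dz": 2,"turn": 0},
  {"dx": 0,"dy": 0,"dz": 0,"turn": 0},
], gripper=0.6)

```text
time_s: 11.65
ee_pos: [530.8, -71.2, 111.0]
tool_rot: [1.0, -0.013, 0.003, 0.001]
ft_force: [0.4, -0.3, 0.0]
width: 34.4
```

Call:
play_rows([
  {"dx": 0.5,"dy": -2.8,"dz": 0,"turn": 0},
  {"dx": 0.5,"dy": -2.8,"dz": 0,"turn": 0},
  {"dx": 0.5,"dy": -2.8,"dz": 0,"turn": 0},
  {"dx": 0.5,"dy": -2.8,"dz": 0,"turn": 0},
  {"dx": 0.5,"dy": -2.8,"dz": 0,"turn": 0},
  {"dx": 0.6,"dy": -2.8,"dz": 0,"turn": 0},
  {"dx": 0.6,"dy": -2.8,"dz": 0,"turn": 0},
  {"dx": 0.6,"dy": -2.8,"dz": 0,"turn": 0},
  {"dx": 0.6,"dy": -3.0,"dz": 0,"turn": -0.007},
  {"dx": 0,"dy": 0,"dz": 0,"turn": 0},
], gripper=0.0)

```text
time_s: 12.65
ee_pos: [575.5, -330.9, 105.6]
tool_rot: [1.0, -0.02, -0.001, 0.001]
ft_force: [0.2, -0.7, 0.3]
width: 85.5
```

```bash
python3 - <<'E'
from h import *
o=bot.get_obs(); print(o["ee_pos"],o["tool_rot"],o["width"],o["ft_force"])
b=snap("side")["image"][160:430,150:470]
cv2.imwrite("pics/a5.png",cv2.resize(b,(711,600)))
s=snap("top");P=cloud(s);Z=P[...,2]
v,u=np.mgrid[:480,:640]
q=P[(u>225)&(u<284)&(v>240)&(v<310)]
A=np.c_[q[:,:2],np.ones(len(q))]; k=np.abs(q[:,2]-56)<6; print("bed",k.mean(),np.linalg.lstsq(A[k],q[k,2],rcond=None)[0], np.median(q[k,2]))
E
```

```text
[ 575.53143492 -330.92459125  105.57655559] [ 9.99791862e-01 -2.03558048e-02 -9.03462228e-04  1.02885741e-03] 85.49994884213008 [ 0.15980085 -0.68065395  0.31840165]
bed 0.9980009995002499 [ 1.01322553e-03 -6.07908950e-04  5.56278154e+01] 56.17395800052237
```

View pics/a5.png

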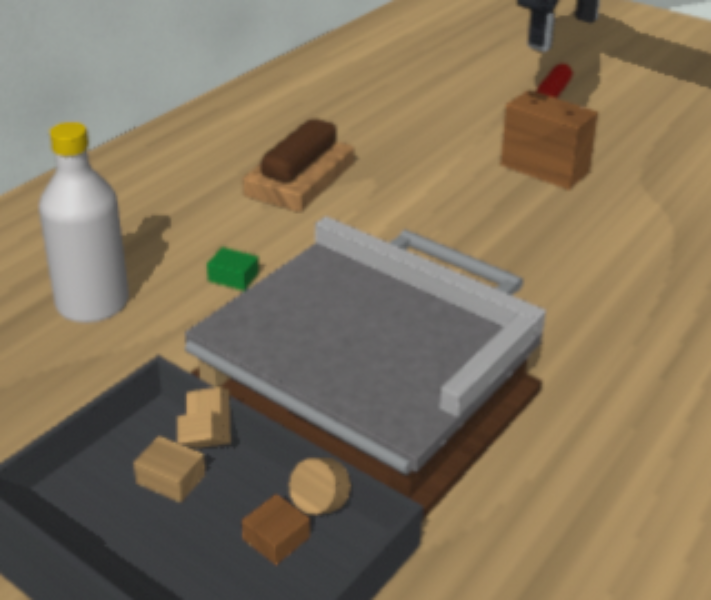

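The bed is flat and empty, all four offcuts are in the tray, the bystanders haven't moved, and the gripper is above the blank. Next I'll descend on the blank.

Call:
play_rows([
  {"dx": 0,"dy": 0,"dz": -1.0,"turn": 0},
  {"dx": 0,"dy": 0,"dz": -2.0,"turn": 0},
  {"dx": 0,"dy": 0,"dz": -2.0,"turn": 0},
  {"dx": 0,"dy": 0,"dz": 0,"turn": 0},
  {"dx": 0,"dy": 0,"dz": 0,"turn": 0},
  {"dx": 0,"dy": 0,"dz": 0,"turn": 0},
])

```text
time_s: 13.35
ee_pos: [578.1, -324.8, 58.3]
tool_rot: [1.0, -0.017, 0.001, 0.0]
ft_force: [1.1, -0.5, 0.6]
width: 85.5
```

Call:
play_rows([
  {"dx": -0.1,"dy": -0.15,"dz": -1.2,"turn": 0},
  {"dx": 0,"dy": 0,"dz": -1.0,"turn": 0},
  {"dx": 0,"dy": 0,"dz": -1.0,"turn": 0},
  {"dx": 0,"dy": 0,"dz": -1.0,"turn": 0},
  {"dx": 0,"dy": 0,"dz": -1.0,"turn": 0},
  {"dx": 0,"dy": 0,"dz": -1.0,"turn": 0},
  {"dx": 0,"dy": 0,"dz": 0,"turn": 0},
  {"dx": 0,"dy": 0,"dz": 0,"turn": 0},
])

```text
time_s: 14.15
ee_pos: [576.1, -326.6, -5.2]
tool_rot: [1.0, -0.017, -0.0, -0.0]
ft_force: [0.2, 1.1, 1.1]
width: 85.2
```

Call:
play_rows([
  {"dx": 0,"dy": 0,"dz": 0,"turn": 0},
  {"dx": 0,"dy": 0,"dz": 0,"turn": 0},
  {"dx": 0,"dy": 0,"dz": 0,"turn": 0},
  {"dx": 0,"dy": 0,"dz": 0,"turn": 0},
  {"dx": 0,"dy": 0,"dz": 0,"turn": 0},
  {"dx": 0,"dy": 0,"dz": 0,"turn": 0},
  {"dx": 0,"dy": 0,"dz": 0,"turn": 0},
], gripper=1.0, newtons=60)

```text
time_s: 14.85
ee_pos: [576.7, -327.4, -4.0]
tool_rot: [1.0, -0.017, 0.001, 0.001]
ft_force: [0.1, -2.1, 4.1]
width: 44.8
```

Call:
play_rows([
  {"dx": 0,"dy": 0,"dz": 1,"turn": 0},
  {"dx": 0,"dy": 0,"dz": 2,"turn": 0},
  {"dx": 0,"dy": 0,"dz": 3,"turn": 0},
  {"dx": 0,"dy": 0,"dz": 3,"turn": 0},
  {"dx": 0,"dy": 0,"dz": 2,"turn": 0},
  {"dx": 0,"dy": 0,"dz": 0,"turn": 0},
])

```text
time_s: 15.45
ee_pos: [577.8, -326.9, 108.2]
tool_rot: [1.0, -0.017, 0.002, 0.001]
ft_force: [-0.3, -0.1, -2.7]
width: 44.3
```

Call:
play_rows([
  {"dx": -0.4,"dy": 1.8,"dz": 0,"turn": 0.007},
  {"dx": -0.4,"dy": 1.8,"dz": 0,"turn": 0},
  {"dx": -0.4,"dy": 1.8,"dz": 0,"turn": 0},
  {"dx": -0.4,"dy": 1.8,"dz": 0,"turn": 0},
  {"dx": -0.4,"dy": 1.8,"dz": 0,"turn": 0},
  {"dx": -0.4,"dy": 1.8,"dz": 0,"turn": 0},
  {"dx": -0.4,"dy": 1.8,"dz": 0,"turn": 0},
  {"dx": -0.4,"dy": 1.8,"dz": 0,"turn": 0},
  {"dx": -0.4,"dy": 1.8,"dz": 0,"turn": 0},
  {"dx": -0.4,"dy": 1.8,"dz": 0,"turn": 0},
])

```text
time_s: 16.45
ee_pos: [535.8, -145.2, 105.3]
tool_rot: [1.0, -0.014, 0.0, 0.0]
ft_force: [0.2, -0.5, -3.6]
width: 44.1
```

Call:
play_rows([
  {"dx": -0.4,"dy": 1.8,"dz": 0,"turn": 0},
  {"dx": -0.4,"dy": 1.8,"dz": 0,"turn": 0},
  {"dx": -0.4,"dy": 1.8,"dz": 0,"turn": 0},
  {"dx": -0.4,"dy": 1.8,"dz": 0,"turn": 0},
  {"dx": -0.4,"dy": 1.8,"dz": 0,"turn": 0},
  {"dx": -0.4,"dy": 1.8,"dz": 0,"turn": 0},
  {"dx": -0.6,"dy": 1.8,"dz": 0,"turn": 0},
  {"dx": -0.6,"dy": 1.6,"dz": 0,"turn": 0},
  {"dx": -0.8,"dy": 2.2,"dz": 0,"turn": 0},
  {"dx": 0,"dy": 0,"dz": 0,"turn": 0},
])

```text
time_s: 17.45
ee_pos: [490.8, 21.5, 105.3]
tool_rot: [1.0, -0.011, -0.0, -0.0]
ft_force: [0.0, -0.1, -2.4]
width: 44.5
```

Call:
play_rows([
  {"dx": 0,"dy": 0.4,"dz": 0,"turn": 0},
  {"dx": 0,"dy": 0,"dz": 0,"turn": 0},
  {"dx": 0,"dy": 0,"dz": 0,"turn": 0},
])

```text
time_s: 17.75
ee_pos: [492.3, 20.6, 105.1]
tool_rot: [1.0, -0.014, -0.0, 0.0]
ft_force: [-0.4, -0.0, -2.9]
width: 44.5
```

```bash
python3 - <<'E'
from h import *
o=bot.get_obs(); print(o["ee_pos"],o["tool_rot"],o["width"],o["ft_force"])
b=snap("side")["image"][160:430,170:490]
cv2.imwrite("pics/a6.png",cv2.resize(b,(711,600)))
E
```

```text
[492.30642631  20.64199769 105.11970352] [ 9.99899568e-01 -1.41717435e-02 -2.19632683e-05  1.24481104e-04] 44.501619687970575 [-0.40749106 -0.02739089 -2.91124506]
```

View pics/a6.png

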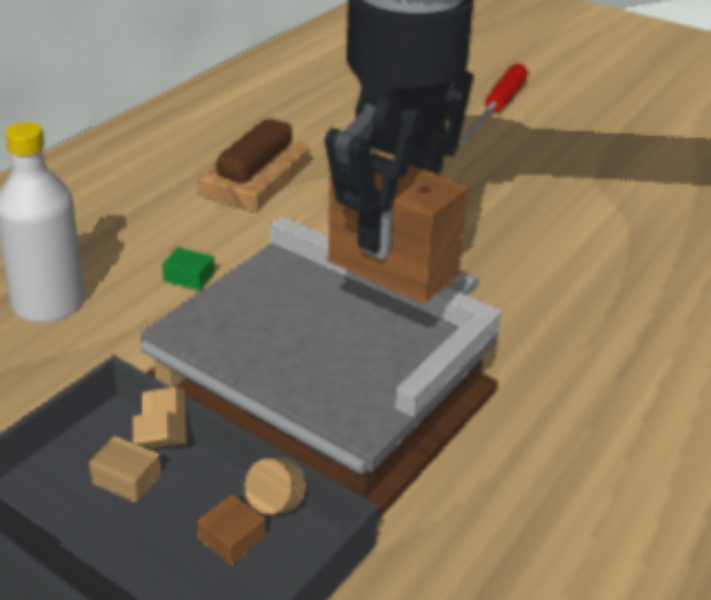

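Call:
play_rows([
  {"dx": 0,"dy": 0,"dz": -1,"turn": 0},
  {"dx": 0,"dy": 0,"dz": -1,"turn": 0},
  {"dx": 0,"dy": 0,"dz": -1,"turn": 0},
  {"dx": 0,"dy": 0,"dz": -1,"turn": 0},
  {"dx": 0,"dy": 0,"dz": -0.5,"turn": 0},
  {"dx": 0,"dy": 0,"dz": -0.3,"turn": 0},
  {"dx": 0,"dy": 0,"dz": -0.3,"turn": 0},
  {"dx": 0,"dy": 0,"dz": -0.2,"turn": 0},
  {"dx": 0,"dy": 0,"dz": 0,"turn": 0},
  {"dx": 0,"dy": 0,"dz": 0,"turn": 0},
])

```text
time_s: 18.8
ee_pos: [492.4, 21.3, 52.4]
tool_rot: [1.0, -0.014, 0.0, 0.0]
ft_force: [0.4, -0.2, -1.2]
width: 44.1
```

Call:
play_rows([
  {"dx": 0,"dy": -0.2,"dz": 0,"turn": 0},
  {"dx": 0,"dy": -0.2,"dz": 0,"turn": 0},
  {"dx": 0,"dy": -0.2,"dz": 0,"turn": 0},
  {"dx": 0,"dy": -0.2,"dz": 0,"turn": 0},
  {"dx": 0,"dy": 0,"dz": 0,"turn": 0},
  {"dx": 0,"dy": 0,"dz": 0,"turn": 0},
])

```text
time_s: 19.4
ee_pos: [492.2, 13.2, 52.2]
tool_rot: [1.0, -0.014, -0.0, 0.0]
ft_force: [-0.5, 0.8, -2.2]
width: 44.3
```

Call:
play_rows([
  {"dx": -0.2,"dy": 0,"dz": 0,"turn": 0},
  {"dx": -0.2,"dy": 0,"dz": 0,"turn": 0},
  {"dx": -0.2,"dy": 0,"dz": 0,"turn": 0},
  {"dx": -0.1,"dy": 0,"dz": 0,"turn": 0},
  {"dx": 0,"dy": 0,"dz": 0,"turn": 0},
  {"dx": 0,"dy": 0,"dz": 0,"turn": 0},
])

```text
time_s: 20.0
ee_pos: [485.2, 13.3, 52.2]
tool_rot: [1.0, -0.014, 0.0, 0.0]
ft_force: [0.3, 0.1, -1.9]
width: 44.6
```

Near both stops and still no contact; I'll continue in smaller steps.

Call:
play_rows([
  {"dx": 0,"dy": -0.1,"dz": -0.05,"turn": 0},
  {"dx": 0,"dy": -0.1,"dz": 0,"turn": 0},
  {"dx": 0,"dy": -0.1,"dz": 0,"turn": 0},
  {"dx": 0,"dy": 0,"dz": 0,"turn": 0},
  {"dx": 0,"dy": 0,"dz": 0,"turn": 0},
])

```text
time_s: 20.5
ee_pos: [485.6, 10.4, 51.9]
tool_rot: [1.0, -0.014, 0.0, -0.0]
ft_force: [-0.1, 1.4, 1.2]
width: 44.3
```

Call:
play_rows([
  {"dx": -0.1,"dy": 0,"dz": 0,"turn": 0},
  {"dx": -0.1,"dy": 0,"dz": 0,"turn": 0},
  {"dx": -0.1,"dy": 0,"dz": 0,"turn": 0},
  {"dx": 0,"dy": 0,"dz": 0,"turn": 0},
  {"dx": 0,"dy": 0,"dz": 0,"turn": 0},
])

```text
time_s: 21.0
ee_pos: [483.0, 10.0, 52.0]
tool_rot: [1.0, -0.014, 0.001, 0.0]
ft_force: [4.1, -0.8, -0.8]
width: 44.3
```

Call:
play_rows([
  {"dx": 0,"dy": -0.1,"dz": -0.05,"turn": 0},
  {"dx": 0,"dy": -0.1,"dz": 0,"turn": 0},
  {"dx": 0,"dy": 0,"dz": 0,"turn": 0},
  {"dx": 0,"dy": 0,"dz": 0,"turn": 0},
  {"dx": 0,"dy": 0,"dz": 0,"turn": 0},
])

```text
time_s: 21.5
ee_pos: [483.0, 9.9, 51.9]
tool_rot: [1.0, -0.013, 0.001, -0.001]
ft_force: [3.0, 3.6, 4.9]
width: 44.6
```

Call:
play_rows([
  {"dx": -0.1,"dy": -0.1,"dz": 0,"turn": 0},
  {"dx": -0.05,"dy": -0.05,"dz": -0.05,"turn": 0},
  {"dx": 0,"dy": 0,"dz": 0,"turn": 0},
  {"dx": 0,"dy": 0,"dz": 0,"turn": 0},
  {"dx": 0,"dy": 0,"dz": 0,"turn": 0},
])

```text
time_s: 22.0
ee_pos: [483.0, 9.9, 52.0]
tool_rot: [1.0, -0.013, 0.002, -0.002]
ft_force: [5.8, 8.1, 4.7]
width: 44.7
```

Call:
play_rows([
  {"dx": -0.1,"dy": -0.05,"dz": 0,"turn": 0},
  {"dx": -0.1,"dy": -0.05,"dz": 0,"turn": 0},
  {"dx": 0,"dy": 0,"dz": 0,"turn": 0},
  {"dx": 0,"dy": 0,"dz": 0,"turn": 0},
  {"dx": 0,"dy": 0,"dz": 0,"turn": 0},
])

```text
time_s: 22.5
ee_pos: [483.0, 9.8, 52.3]
tool_rot: [1.0, -0.013, 0.004, -0.003]
ft_force: [10.2, 9.7, -0.1]
width: 44.2
```

```bash
python3 - <<'E'
from h import *
o=bot.get_obs(); print(o["ee_pos"],o["tool_rot"],o["width"],o["ft_force"],o["ft_torque"])
s=snap("side"); cv2.imwrite("pics/a7.png",cv2.resize(s["image"][200:440,190:450],(650,600),interpolation=cv2.INTER_CUBIC))
P=cloud(s); hsv=cv2.cvtColor(s["image"],cv2.COLOR_BGR2HSV)
q=P[(hsv[...,1]>90)&(P[...,2]>85)&(P[...,2]<135)&(abs(P[...,0]-483)<60)&(abs(P[...,1]-10)<40)]
t=q[q[:,2]>120]; print("top",len(t),np.median(t[:,2])); f=q[(q[:,1]>27)&(q[:,2]<118)]
print("face y",np.polyfit(f[:,0]-483,f[:,1],1),"tilt",np.polyfit(f[:,2]-90,f[:,1],1),"x range",np.percentile(f[:,0],[1,99]))
q=P[(P[...,2]>50)&(P[...,2]<60)&(P[...,1]>45)&(P[...,1]<125)&(P[...,0]>450)&(P[...,0]<620)]
print("bed",np.linalg.lstsq(np.c_[q[:,:2],np.ones(len(q))],q[:,2],rcond=None)[0])
E
```

```text
[483.01744144   9.82704844  52.28347514] [ 0.99990452 -0.01281241  0.00447671 -0.00259957] 44.19999315143796 [10.22140362  9.68357342 -0.14521469] [ 1.9158831  -2.06196235 -0.12929904]
top 555 125.61231115842219
face y [-1.92163265e-02  3.18048761e+01] tilt [9.31415291e-03 3.19036266e+01] x range [441.73914025 521.64914557]
bed [-5.09040153e-03  7.59973588e-03  5.77354273e+01]
```

View pics/a7.png

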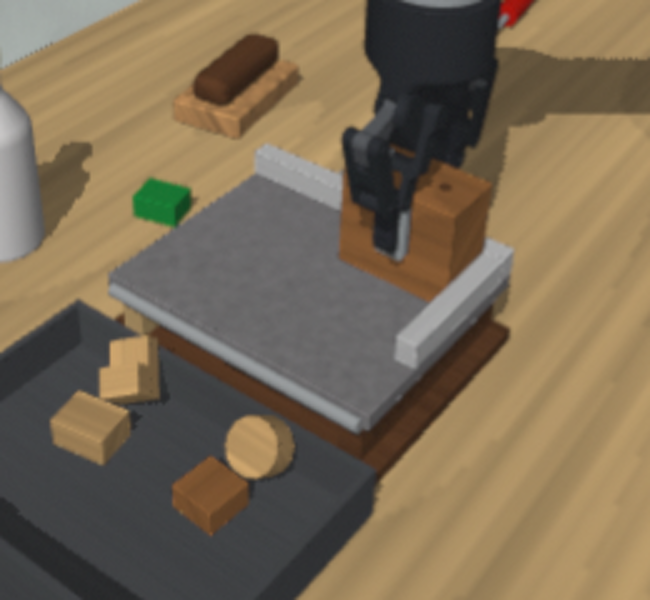

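The blank sits in the corner on the bed. Its top is at z 125.6 (126 expected) and its x range is 441.7–521.6. The offcuts are still in the tray. I'll add a little down force, check it holds, then hand in.

Call:
play_rows([
  {"dx": 0,"dy": 0,"dz": -0.1,"turn": 0},
  {"dx": 0,"dy": 0,"dz": -0.05,"turn": 0},
  {"dx": 0,"dy": 0,"dz": 0,"turn": 0},
  {"dx": 0,"dy": 0,"dz": 0,"turn": 0},
  {"dx": 0,"dy": 0,"dz": 0,"turn": 0},
  {"dx": 0,"dy": 0,"dz": 0,"turn": 0},
])

```text
time_s: 23.15
ee_pos: [483.2, 9.8, 52.1]
tool_rot: [1.0, -0.013, 0.004, -0.002]
ft_force: [6.8, 9.3, 10.9]
width: 44.1
```

Call:
play_rows([
  {"dx": 0,"dy": 0,"dz": 0,"turn": 0},
  {"dx": 0,"dy": 0,"dz": 0,"turn": 0},
  {"dx": 0,"dy": 0,"dz": 0,"turn": 0},
  {"dx": 0,"dy": 0,"dz": 0,"turn": 0},
  {"dx": 0,"dy": 0,"dz": 0,"turn": 0},
  {"dx": 0,"dy": 0,"dz": 0,"turn": 0},
  {"dx": 0,"dy": 0,"dz": 0,"turn": 0},
  {"dx": 0,"dy": 0,"dz": 0,"turn": 0},
  {"dx": 0,"dy": 0,"dz": 0,"turn": 0},
  {"dx": 0,"dy": 0,"dz": 0,"turn": 0},
])

```text
time_s: 24.15
ee_pos: [483.1, 9.8, 52.0]
tool_rot: [1.0, -0.013, 0.004, -0.002]
ft_force: [6.4, 9.0, 9.8]
width: 44.8
```

Call:
play_rows([
  {"dx": -0.1,"dy": -0.05,"dz": 0,"turn": 0},
  {"dx": -0.1,"dy": -0.05,"dz": 0,"turn": 0},
  {"dx": 0,"dy": 0,"dz": 0,"turn": 0},
  {"dx": 0,"dy": 0,"dz": 0,"turn": 0},
  {"dx": 0,"dy": 0,"dz": 0,"turn": 0},
  {"dx": 0,"dy": 0,"dz": 0,"turn": 0},
  {"dx": 0,"dy": 0,"dz": 0,"turn": 0},
  {"dx": 0,"dy": 0,"dz": 0,"turn": 0},
  {"dx": 0,"dy": 0,"dz": 0,"turn": 0},
  {"dx": 0,"dy": 0,"dz": 0,"turn": 0},
])

```text
time_s: 25.15
ee_pos: [483.1, 9.9, 52.3]
tool_rot: [1.0, -0.013, 0.006, -0.003]
ft_force: [11.2, 11.7, 6.5]
width: 44.5
```

```bash
python3 - <<'E'
from h import *
s=snap("side")
P=cloud(s); hsv=cv2.cvtColor(s["image"],cv2.COLOR_BGR2HSV)
q=P[(hsv[...,1]>90)&(P[...,2]>85)&(P[...,2]<135)&(abs(P[...,0]-483)<60)&(abs(P[...,1]-10)<40)]
t=q[q[:,2]>122]; print("top",np.median(t[:,2]),np.linalg.lstsq(np.c_[t[:,:2],np.ones(len(t))],t[:,2],rcond=None)[0])
f=q[(q[:,1]>27)&(q[:,2]<118)]
print("face",np.linalg.lstsq(np.c_[f[:,[0,2]]-[483,90],np.ones(len(f))],f[:,1],rcond=None)[0],np.percentile(f[:,0],[1,99]))
o=bot.get_obs(); print(o["ft_force"],o["width"])
workorder.sign_off()
E
```

```text
top 125.6028790409182 [2.00099054e-02 1.20571464e-03 1.16265734e+02]
face [-2.02660067e-02 -1.35142525e-02  3.18339330e+01] [441.41263159 521.19282837]
[11.4012388  10.9128827   6.76072734] 44.369200461864004
the job is handed in; nothing more can be done
```

The job is done and handed in, at about 25 s on the robot's clock. I tipped the bed by its handle to about 0.95 rad, and all four offcuts slid into the catch tray. I then lowered the bed flat, stood the blank in the corner and finished with it still gripped and pressed against both stops. Sign-off gives no verdict, so these are my own last checks:

- **Pressing:** the wrist reads about 11.4 N along the end-stop direction, 10.9 N along the fence direction and 6.8 N vertically. The force on each stop isn't measured separately; friction on the bed takes part of it.
- **Blank position:** its top is at z 125.6 mm (126 expected) and its ends are at x 441.4–521.2 mm, in line with the end-stop face at about 442.
- **Blank angle:** its long side runs at −0.020 rad, against about −0.026 for the fence. Its tilt is roughly 0.012–0.02 rad, from noisy depth data and the tool pose; the limit is 0.05.
- **Bed, offcuts and bystanders:** in the last picture the bed was flat and empty and all four offcuts were in the tray. The bottle, sanding block, green look-alike and screwdriver stood as before. After that picture I only added a few millimetres of push.

One thing disagreed: the fingertips appeared about 28 mm higher in the depth images than the reported TCP height. Because of this the first grip closed on air just above the bar. I corrected for it, and the later grips measured about 10.6 mm on the 12 mm bar and 44.5 mm on the 45 mm blank.

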